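# Snap shut the cover of the loaded sample block

### The arm

A 6-joint arm with a two-finger parallel gripper is mounted at the origin on the work surface. World frame = base frame: x ahead of the robot, y to its left, z up, the work surface at z = 0. Lengths are in mm, angles in rad, forces in N, time in s.
With the tool pointing down it reaches from about 250 to 800 mm from the base axis. Payload 8.5 kg.
Tool frame: the origin (TCP) lies on the front face of the gripper's body, between the roots of the fingers; the fingertips stand 73 mm ahead of it and the grasp point (between the pads) lies tcp_to_grasp ahead of it (tcp_to_grasp is the distance from the TCP to the grasp point, in mm); z points along the fingers, x is the direction in which the jaws open and shut, and the axes are right-handed (so a half turn about z gives the same grasp; the last joint's range is limited). The gripper opens to 85 mm and grips with 20 to 120 N. Pads are 22 mm wide; open, the fingers measure 114 mm over their backs; the gripper's body (76 mm by 85 mm) begins 54 mm behind the grasp point. The pads swing forward as they close: fully open they stand 13 mm farther back than shut.
Start: joints at [-1.271, 0.238, -0.013, 1.319, 0, 1.571], TCP at [155.035, -501.548, 303.876] pointing down, gripper open.
Joint ranges: [-2.66, 2.66], [-1.03, 1.9], [-1.14, 1.46], [-1.82, 2.27], [-1.45, 1.34], [-3.14, 3.14]. Speed limits (rad/s): [2.22, 2.22, 2.79, 3.14, 3.14, 3.14].

### API

Orientations are given as a unit quaternion [x, y, z, w].
In Python, from plant import state, grab_frame, calibration, finish_job, tcp_to_grasp gives the robot as it stands.
- The arm moves only by the tool drive_tool, never from a script. Its argument "motion" is a list of rows, each an object of numbers: "gripper": the gripper's target within -1 to 1 (fully open at 1, half-way at 0, shut at -1); "dx", "dy", "dz": the shift along the tool's x, y, z in mm; "wx", "wy", "wz": the turn, a rotation vector about the tool's x, y, z in degrees. In form: [{"gripper": .., "dx": .., "dy": .., "dz": .., "wx": .., "wy": .., "wz": ..}, ...]. A call has 1 to 10 rows; each row shifts and turns the commanded pose from where the row before left it, along the tool's axes as they then stand; what a row does not reach is not made up. A row lasts 1/8 s, in which the tool goes at most 62.5 mm and 10.7 degrees, less where a joint would pass 70% of its speed; a pose out of reach is approached as far as the arm can. A call with a gripper value outside its range is refused whole. The fingers move at their own pace and stop on an object; the grip force is fixed at half the most. Time passes only in rows, so rows that do not move let the fingers close. It gives the time, the measured TCP pose, the force and the opening at its end, in the units of the state.
- state(): the state, without advancing time (a new reading comes with each control period).
- grab_frame(name): name is "side" or "top"; returns (picture, depth): 384x512x3 uint8, blue, green, red; 384x512 float32, mm along the optical axis (not along the pixel's ray), 0 where there is no reading.
- calibration(name): a dict with "K" (3x3 intrinsics, pixels), "extrinsics" (4x4, takes a point from world to camera coordinates). Camera axes: x right, y down, z forward; pixel columns grow to the right and rows downward; lengths in mm; the calibration is good to about 2 mm. A picture is of the moment at which its call begins. calibration takes no time and is no camera call.
- finish_job(): hands the job in, once; it reports no verdict.
The state is a dict: "time": time; "qpos": joint angles; "qd": joint speeds; "joint_torque": joint torques, N m; "position": TCP position; "tcp_rot": TCP orientation; "force": force on the tool from outside, world axes, zero at the start; "torque": the same for the moment, N m; "grip_width": finger opening in mm.
Only numpy, scipy, OpenCV 4.12 (cv2) and the standard library are available. Lean on these libraries where they do the work, as an engineer would, in place of code of your own. Each camera call takes 0.05 s, during which the arm holds its last target.

### The job

On the lab bench stand two identical sample blocks with sprung white covers standing open; one block holds an amber vial with a white cap, the other is empty. Press the cover of the block with the vial down until it snaps fully shut and stays shut by itself, then let go of it. Leave the empty block's cover open as it is, and do not knock over or shift the brown bottle.

Things in the scene. Friction and masses are not known exactly. Their poses are not given: they have to be found in the camera images.
- vial_cover (a joint): hinge of the cover to shut, on the block with the amber vial: 0 = shut flat (hard stop), grows as it opens (starts 0.8 to 1.1 rad). Sprung: half pressed it rises again. At 0.07 rad its lip snaps under a spring roller; below 0.05 it stays shut. Needs 4 to 6 N at the pad (10 nearer the hinge). Hinge line 52 mm above bench. Roller 113 mm from hinge line, catch top 60 mm up, 36 mm wide
- vial_pad (a point): centre of top face of the 34 x 50 mm blue pad on the white cover of the fixed 100 x 90 x 50 mm grey block with the vial; moves with the cover, outwards as it shuts. x: hinge to free edge; y: along hinge, level; z: out of outer face, up when shut. It is 78 mm along x, 9 mm along z from the hinge line, 61 mm above bench when shut. Cover 100 mm long, 88 wide, 6 thick, pad 3 more
- empty_pad (a point): the same point of the same kind of cover on the other block, which is empty; this cover must stay open as it is
- bottle_mid (a point): middle, half-way up, of a loose brown glass bottle with a white cap, 66 mm in diameter and 130 mm high, standing beyond the blocks; a bystander

How it is judged:
By the outcome, as a careful person would: the job done as asked, in the order asked, and still so for the second after the job is handed in, with the robot touching nothing.
It also fails if it takes over 29 s, if anything falls off the work surface, if the arm or the gripper's body presses on something with over 40 N, if the wrist force passes 120 N, or if a joint passes its speed limit or range.

## Working session

There is one attempt and no reset: what is moved stays moved. The work goes in short steps, Python scripts to look and compute and a tool call to move; the robot and the scene stay as the last step left them, time stands still between calls to the robot, and variables do not carry over. Pictures are saved under pics/ and viewed, and the job is handed in when it is done.

Besides the shell and the picture viewer there is one more tool, called after "Emit:" as a command line: name --argument value ..., lists and objects as JSON in quotes. drive_tool: Moves the arm, as the interface text tells. Its arguments: {"type":"object","properties":{"motion":{"type":"array","items":{"type":"object","properties":{"gripper":{"type":"number"},"dx":{"type":"number"},"dy":{"type":"number"},"dz":{"type":"number"},"wx":{"type":"number"},"wy":{"type":"number"},"wz":{"type":"number"}}}}},"required":["motion"]}

```bash
mkdir -p pics; ls
python3 - <<'E'
from plant import state, grab_frame, calibration, tcp_to_grasp
import cv2,numpy as np
print(state(), tcp_to_grasp)
for n in("side","top"):
    p,d=grab_frame(n); cv2.imwrite(f"pics/{n}0.png",p); np.save(f"pics/{n}0.npy",d); print(n,calibration(n))
E
```

```text
pics
{'time': 0.0, 'qpos': array([-1.27097053e+00,  2.38758698e-01, -1.42706460e-02,  1.31919449e+00,
       -1.21389389e-05,  1.57083582e+00]), 'qd': array([ 1.02320563e-03,  3.96875844e-04, -7.48549814e-05,  1.10982579e-03,
        1.35532973e-03, -6.87239365e-04]), 'joint_torque': array([ 1.43537670e-05, -5.38780510e+01,  3.46434832e+01,  1.85537513e-02,
       -1.36148587e-04,  7.48520222e-06]), 'position': array([ 154.9637485 , -501.27458085,  303.28275276]), 'tcp_rot': array([ 8.04771828e-01, -5.93583856e-01, -5.78029343e-04, -4.18766189e-04]), 'force': array([0.0945852 , 0.0800889 , 0.47483888]), 'torque': array([-0.04308243, -0.03454388, -0.01880275]), 'grip_width': 85.34378547165795} 53.900000000000006
side {'K': array([[382.9977661 ,   0.        , 252.05253328],
       [  0.        , 382.9977661 , 194.72420037],
       [  0.        ,   0.        ,   1.        ]]), 'extrinsics': array([[ 9.56787749e-01, -2.90547300e-01,  1.18097494e-02,
        -5.36588601e+02],
       [-1.69942247e-01, -5.91661274e-01, -7.88071424e-01,
         1.65547677e+02],
       [ 2.35959396e-01,  7.52010109e-01, -6.15470519e-01,
         7.84222706e+02],
       [ 0.00000000e+00,  0.00000000e+00,  0.00000000e+00,
         1.00000000e+00]])}
top {'K': array([[391.86512477,   0.        , 262.70508782],
       [  0.        , 391.86512477, 194.91469066],
       [  0.        ,   0.        ,   1.        ]]), 'extrinsics': array([[-2.34488978e-02, -9.99655330e-01,  1.18055081e-02,
        -1.91128053e+01],
       [-9.86252453e-01,  2.11991515e-02, -1.63880126e-01,
         5.66466180e+02],
       [ 1.63573374e-01, -1.54860196e-02, -9.86409618e-01,
         9.53614137e+02],
       [ 0.00000000e+00,  0.00000000e+00,  0.00000000e+00,
         1.00000000e+00]])}
```

View pics/side0.png

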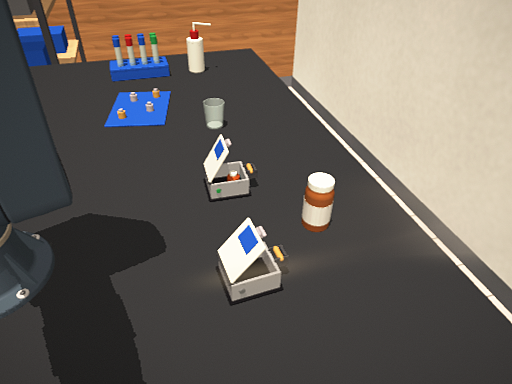

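View pics/top0.png

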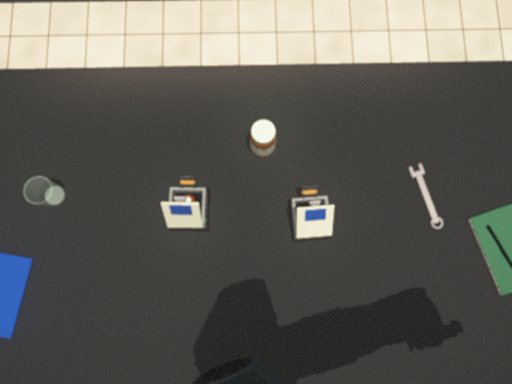

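```bash
cat > h.py <<'E'
import numpy as np,cv2
from plant import calibration
def pts(n,d,mask):
    c=calibration(n);K=c["K"];E=c["extrinsics"]
    v,u=np.nonzero(mask&(d>0));z=d[v,u]
    P=np.stack([(u-K[0,2])/K[0,0]*z,(v-K[1,2])/K[1,1]*z,z],1)
    return (P-E[:3,3])@E[:3,:3],u,v
E
python3 - <<'E'
from h import *
a=cv2.imread("pics/top0.png")[165:245,140:350]; cv2.imwrite("pics/topz.png",cv2.resize(a,None,fx=3.8,fy=3.8,interpolation=2))
b=cv2.imread("pics/side0.png")[125:305,190:340]; cv2.imwrite("pics/sidez.png",cv2.resize(b,None,fx=3.3,fy=3.3,interpolation=2))
for n in("top","side"):
    im=cv2.imread(f"pics/{n}0.png");d=np.load(f"pics/{n}0.npy")
    hsv=cv2.cvtColor(im,cv2.COLOR_BGR2HSV)
    blue=cv2.inRange(hsv,(105,130,60),(130,255,255))
    white=cv2.inRange(hsv,(0,0,150),(180,70,255))
    for nm,m in(("blue",blue),("white",white)):
        k,l,s,c=cv2.connectedComponentsWithStats(m)
        for i in range(1,k):
            if 60<s[i,4]<3000:
                P,u,v=pts(n,d,l==i)
                if len(P)<20: continue
                md=np.median(P,0)
                if not(250<md[0]<750 and abs(md[1])<350): continue
                Q=P[np.linalg.norm(P-md,axis=1)<90]
                C=Q.mean(0);nn=np.linalg.svd(Q-C,full_matrices=False)[2]
                print(n,nm,s[i],c[i].round(1),"mean",C.round(1),"nrm",nn[2].round(3),"zrange",np.percentile(Q,[2,98],axis=0).round(0).tolist())
E
```

```text
top blue [171 206  20   8 123] [180.6 209.5] mean [522.6 161.6 124.5] nrm [ 0.866 -0.033 -0.499] zrange [[515.0, 141.0, 114.0], [529.0, 183.0, 136.0]]
top blue [306 210  19  10 164] [315.  214.4] mean [ 505.1 -153.1  115.4] nrm [ 0.751  0.048 -0.659] zrange [[496.0, -175.0, 103.0], [514.0, -132.0, 126.0]]
top white [251 119  25  25 492] [262.9 131. ] mean [707.7 -34.5 129.1] nrm [-0.064 -0.045  0.997] zrange [[682.0, -61.0, 109.0], [735.0, -8.0, 133.0]]
top white [ 161  187   44   41 1092] [183.7 210.8] mean [523.3 160.   92. ] nrm [-0.995 -0.1    0.024] zrange [[488.0, 118.0, 46.0], [587.0, 205.0, 144.0]]
top white [ 292  196   43   43 1160] [313.8 218.7] mean [ 497.6 -152.6   89.7] nrm [ 0.575  0.114 -0.81 ] zrange [[458.0, -195.0, 47.0], [557.0, -110.0, 130.0]]
side blue [214 140  10  20  97] [218.5 149.1] mean [520.2 157.6 123.3] nrm [ 0.86  -0.044 -0.509] zrange [[512.0, 136.0, 110.0], [528.0, 183.0, 136.0]]
side blue [238 225  20  29 299] [247.4 239.3] mean [ 502.4 -157.7  114.9] nrm [ 0.739  0.047 -0.672] zrange [[492.0, -180.0, 103.0], [513.0, -134.0, 127.0]]
side white [203 134  28  49 558] [215.6 158.7] mean [510.5 151.3  99.7] nrm [-0.848  0.025  0.529] zrange [[486.0, 115.0, 54.0], [545.0, 201.0, 143.0]]
side white [211 161  38  38 699] [231.7 182.4] mean [545.5 131.9  33.9] nrm [ 0.042  0.131 -0.991] zrange [[489.0, 111.0, 8.0], [585.0, 199.0, 51.0]]
side white [308 172  27  21 456] [320.8 181.9] mean [703.4 -44.4 127.2] nrm [-0.094 -0.112  0.989] zrange [[679.0, -67.0, 115.0], [732.0, -14.0, 131.0]]
side white [302 198  31  28 509] [315.9 214.3] mean [693.6 -60.8  49.4] nrm [ 0.543  0.839 -0.004] zrange [[674.0, -72.0, 23.0], [726.0, -30.0, 75.0]]
side white [ 217  217   64   84 2296] [246.9 262. ] mean [ 496.8 -175.3   71.3] nrm [ 0.303  0.815 -0.494] zrange [[456.0, -204.0, 11.0], [554.0, -118.0, 129.0]]
```

View pics/topz.png

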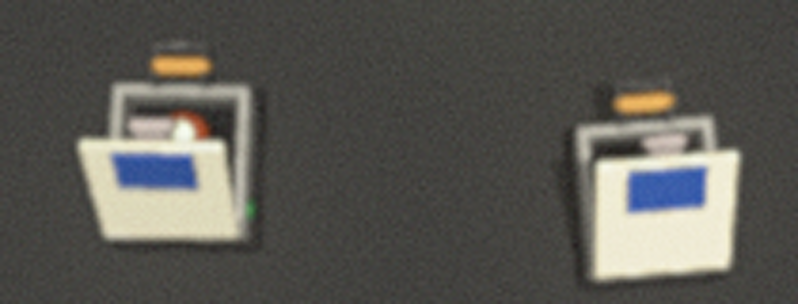

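View pics/sidez.png

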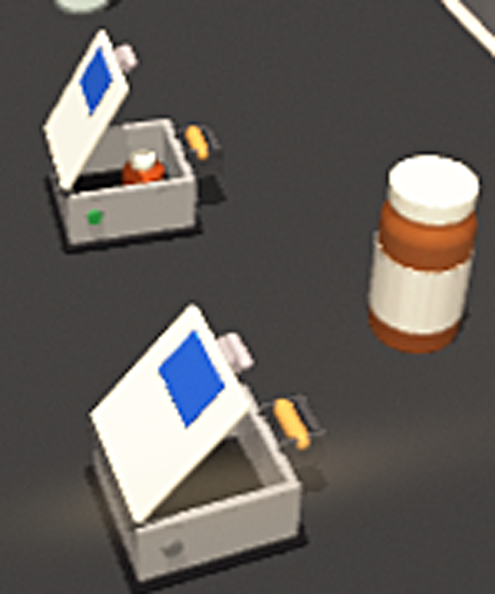

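Emit:
drive_tool --motion '[{"gripper": -1,"wz": -10},{"gripper": -1,"wz": -10},{"gripper": -1,"wz": -10},{"gripper": -1,"wz": -10},{"gripper": -1,"wz": -10},{"gripper": -1,"wz": -10},{"gripper": -1,"wz": -10.5}]'

```text
invalid input
```

Emit:
drive_tool --motion '[{"gripper": -1,"dx": 0,"dy": 0,"dz": 0,"wx": 0,"wy": 0,"wz": -10},{"gripper": -1,"dx": 0,"dy": 0,"dz": 0,"wx": 0,"wy": 0,"wz": -10},{"gripper": -1,"dx": 0,"dy": 0,"dz": 0,"wx": 0,"wy": 0,"wz": -10},{"gripper": -1,"dx": 0,"dy": 0,"dz": 0,"wx": 0,"wy": 0,"wz": -10},{"gripper": -1,"dx": 0,"dy": 0,"dz": 0,"wx": 0,"wy": 0,"wz": -10},{"gripper": -1,"dx": 0,"dy": 0,"dz": 0,"wx": 0,"wy": 0,"wz": -10},{"gripper": -1,"dx": 0,"dy": 0,"dz": 0,"wx": 0,"wy": 0,"wz": -10.5}]'

```text
time: 0.98
position: [155.0, -501.4, 303.5]
tcp_rot: [1.0, -0.017, -0.0, -0.0]
force: [1.2, 0.1, 0.2]
grip_width: 0.1
```

Emit:
drive_tool --motion '[{"gripper": -1,"dx": 22,"dy": -52,"dz": 0,"wx": 0,"wy": 0,"wz": 0},{"gripper": -1,"dx": 22,"dy": -52,"dz": 0,"wx": 0,"wy": 0,"wz": 0},{"gripper": -1,"dx": 22,"dy": -52,"dz": 0,"wx": 0,"wy": 0,"wz": 0},{"gripper": -1,"dx": 22,"dy": -52,"dz": 0,"wx": 0,"wy": 0,"wz": 0},{"gripper": -1,"dx": 22,"dy": -52,"dz": 0,"wx": 0,"wy": 0,"wz": 0},{"gripper": -1,"dx": 22,"dy": -52,"dz": 0,"wx": 0,"wy": 0,"wz": 0},{"gripper": -1,"dx": 22,"dy": -52,"dz": 0,"wx": 0,"wy": 0,"wz": 0},{"gripper": -1,"dx": 22,"dy": -52,"dz": 0,"wx": 0,"wy": 0,"wz": 0},{"gripper": -1,"dx": 22,"dy": -52,"dz": 0,"wx": 0,"wy": 0,"wz": 0},{"gripper": -1,"dx": 22,"dy": -52,"dz": 0,"wx": 0,"wy": 0,"wz": 0}]'

```text
time: 2.22
position: [396.3, 11.0, 303.9]
tcp_rot: [1.0, -0.02, 0.0, 0.0]
force: [2.2, -0.4, 0.5]
grip_width: -0.1
```

Emit:
drive_tool --motion '[{"gripper": -1,"dx": 22,"dy": -50,"dz": 0,"wx": 0,"wy": 0,"wz": 0},{"gripper": -1,"dx": 22,"dy": -50,"dz": 0,"wx": 0,"wy": 0,"wz": 0},{"gripper": -1,"dx": 22,"dy": -49,"dz": 0,"wx": 0,"wy": 0,"wz": 0},{"gripper": -1,"dx": 0,"dy": 0,"dz": 25,"wx": 0,"wy": 0,"wz": 0},{"gripper": -1,"dx": 0,"dy": 0,"dz": 25,"wx": 0,"wy": 0,"wz": 0},{"gripper": -1,"dx": 0,"dy": 0,"dz": 0,"wx": 0,"wy": 0,"wz": 0}]'

```text
time: 2.98
position: [466.9, 155.1, 252.3]
tcp_rot: [1.0, -0.02, -0.002, 0.001]
force: [0.7, 0.5, 0.9]
grip_width: -0.2
```

Run:
```python
from h import *
from plant import *
for n in("side","top"):
    p,d=grab_frame(n); np.save(f"pics/{n}1.npy",d);cv2.imwrite(f"pics/{n}1.png",p)
    c=p[90:240,150:300] if n=="side" else p[150:300,110:260]
    cv2.imwrite(f"pics/{n}1z.png",cv2.resize(c,None,fx=4,fy=4,interpolation=2))
s=state();print(s["time"],s["position"],s["force"],s["qpos"])
d=np.load("pics/side1.npy");P,u,v=pts("side",d,d>0)
m=(abs(P[:,0]-470)<80)&(abs(P[:,1]-160)<80)&(P[:,2]>148)
Q=P[m]
for z in range(150,260,8):
    q=Q[(Q[:,2]>=z)&(Q[:,2]<z+8)]
    if len(q)>3: print(z,len(q),q.min(0).round(),q.max(0).round())
```

```text
3.075 [467.95349543 155.23355084 254.40780592] [-0.04030811 -0.64302634  0.06393711] [ 3.20257435e-01  2.06354132e-01 -1.84817745e-01  1.17977255e+00
  1.01366934e-04  1.93178960e+00]
174 4 [459. 144. 180.] [471. 146. 182.]
182 23 [455. 141. 183.] [474. 149. 190.]
190 39 [453. 139. 190.] [479. 158. 198.]
198 35 [452. 141. 198.] [479. 150. 206.]
206 38 [453. 140. 206.] [478. 149. 214.]
214 39 [447. 140. 214.] [481. 164. 222.]
222 80 [433. 138. 222.] [497. 168. 230.]
230 127 [428. 138. 230.] [502. 166. 238.]
238 102 [422. 137. 238.] [509. 165. 246.]
246 118 [417. 135. 246.] [516. 164. 254.]
254 121 [411. 134. 254.] [524. 161. 262.]
```

View pics/side1z.png

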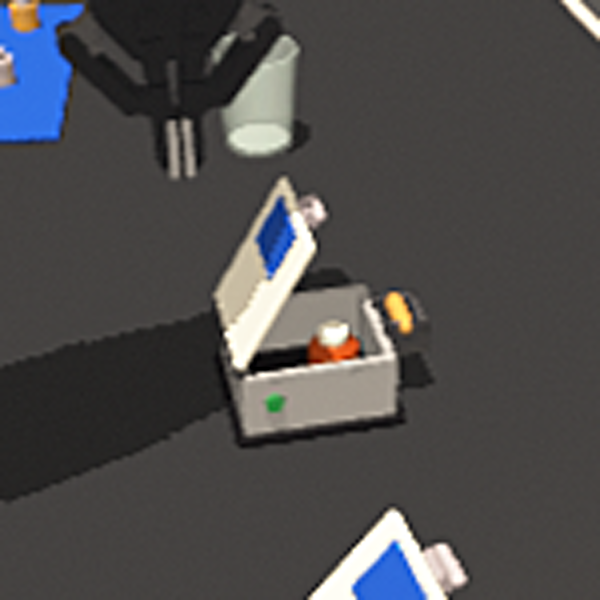

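View pics/top1z.png

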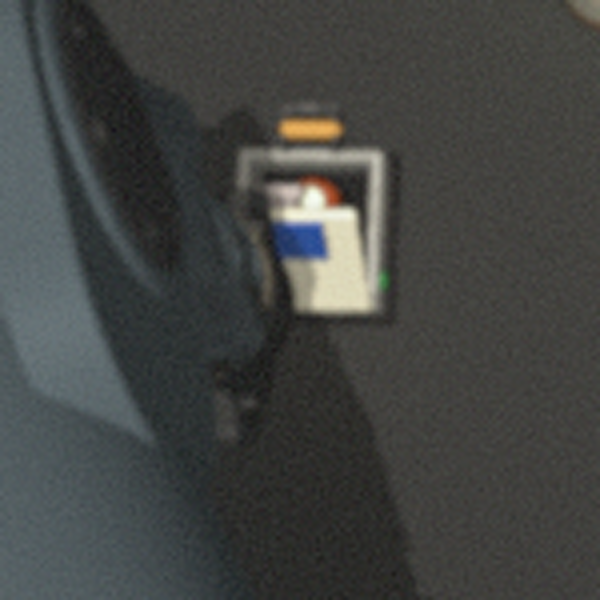

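Emit:
drive_tool --motion '[{"gripper": -1,"dx": 12,"dy": -3,"dz": 14,"wx": 0,"wy": 0,"wz": 0},{"gripper": -1,"dx": 12,"dy": -3,"dz": 14,"wx": 0,"wy": 0,"wz": 0},{"gripper": -1,"dx": 10,"dy": 0,"dz": 14,"wx": 0,"wy": 0,"wz": 0},{"gripper": -1,"dx": 0,"dy": 0,"dz": 0,"wx": 0,"wy": 0,"wz": 0}]'

```text
time: 3.58
position: [502.3, 159.6, 210.2]
tcp_rot: [1.0, -0.021, -0.001, 0.0]
force: [-0.1, -0.3, 0.2]
grip_width: -0.2
```

Emit:
drive_tool --motion '[{"gripper": -1,"dx": 9,"dy": 0,"dz": 7,"wx": 0,"wy": 0,"wz": 0},{"gripper": -1,"dx": 5,"dy": 0,"dz": 3,"wx": 0,"wy": 0,"wz": 0},{"gripper": -1,"dx": 6,"dy": 0,"dz": 3,"wx": 0,"wy": 0,"wz": 0},{"gripper": -1,"dx": 0,"dy": 0,"dz": 0,"wx": 0,"wy": 0,"wz": 0}]'

```text
time: 4.08
position: [522.4, 159.1, 198.8]
tcp_rot: [1.0, -0.02, -0.0, -0.0]
force: [0.1, -1.0, 0.3]
grip_width: 0.3
```

Run:
```python
from h import *
from plant import *
p,d=grab_frame("side"); cv2.imwrite("pics/side2z.png",cv2.resize(p[90:240,150:300],None,fx=4,fy=4,interpolation=2))
```

```text
(no output)
```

View pics/side2z.png

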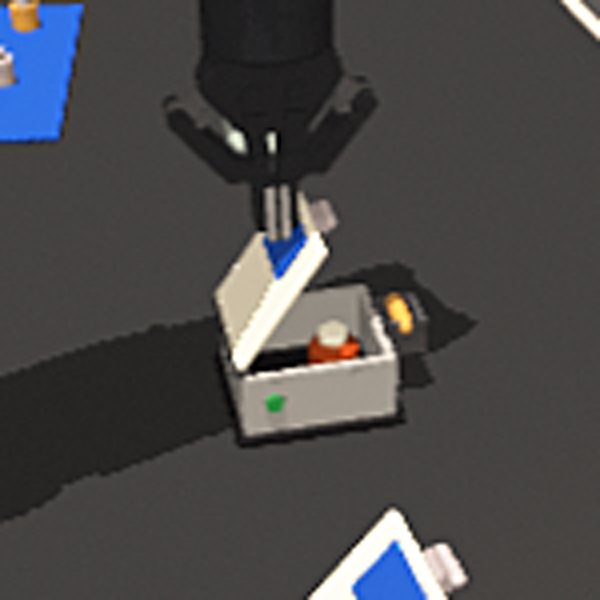

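The cover is already giving way, with the fingertips on the blue pad (crop pixel ~(285,240)). I'll continue along the arc.

Emit:
drive_tool --motion '[{"gripper": -1,"dx": 5,"dy": 0,"dz": 5,"wx": 0,"wy": 0,"wz": 0},{"gripper": -1,"dx": 5,"dy": 0,"dz": 4.5,"wx": 0,"wy": 0,"wz": 0},{"gripper": -1,"dx": 4.5,"dy": 0,"dz": 4.5,"wx": 0,"wy": 0,"wz": 0},{"gripper": -1,"dx": 4.5,"dy": 0,"dz": 4.5,"wx": 0,"wy": 0,"wz": 0},{"gripper": -1,"dx": 3.5,"dy": 0,"dz": 5,"wx": 0,"wy": 0,"wz": 0},{"gripper": -1,"dx": 3.5,"dy": 0,"dz": 5,"wx": 0,"wy": 0,"wz": 0},{"gripper": -1,"dx": 0,"dy": 0,"dz": 0,"wx": 0,"wy": 0,"wz": 0}]'

```text
time: 5.0
position: [548.0, 158.0, 169.8]
tcp_rot: [1.0, -0.02, -0.0, 0.0]
force: [-0.1, -0.3, -0.4]
grip_width: -0.2
```

Run:
```python
from h import *
from plant import *
p,d=grab_frame("side"); cv2.imwrite("pics/side3z.png",cv2.resize(p[90:240,150:300],None,fx=4,fy=4,interpolation=2))
```

```text
(no output)
```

View pics/side3z.png

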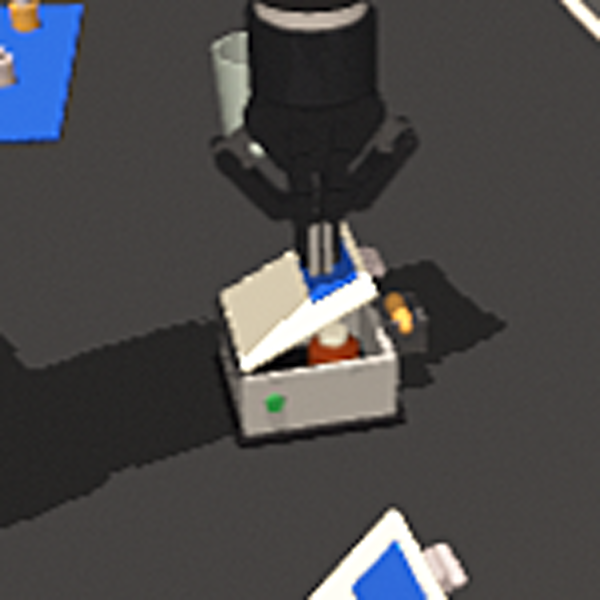

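The cover is about half down, with the tip still on the pad near (325,275).

Emit:
drive_tool --motion '[{"gripper": -1,"dx": 3.5,"dy": 0,"dz": 5.5,"wx": 0,"wy": 0,"wz": 0},{"gripper": -1,"dx": 3,"dy": 0,"dz": 5.5,"wx": 0,"wy": 0,"wz": 0},{"gripper": -1,"dx": 1.5,"dy": 0,"dz": 4,"wx": 0,"wy": 0,"wz": 0},{"gripper": -1,"dx": 1.5,"dy": 0,"dz": 4,"wx": 0,"wy": 0,"wz": 0},{"gripper": -1,"dx": 1,"dy": 0,"dz": 4,"wx": 0,"wy": 0,"wz": 0},{"gripper": -1,"dx": 1,"dy": 0,"dz": 4,"wx": 0,"wy": 0,"wz": 0},{"gripper": -1,"dx": 0,"dy": 0,"dz": 0,"wx": 0,"wy": 0,"wz": 0}]'

```text
time: 5.92
position: [559.8, 157.6, 143.3]
tcp_rot: [1.0, -0.02, 0.0, -0.0]
force: [0.7, -0.5, 0.4]
grip_width: -0.2
```

Run:
```python
from h import *
from plant import *
p,d=grab_frame("side"); cv2.imwrite("pics/side4z.png",cv2.resize(p[90:240,150:300],None,fx=4,fy=4,interpolation=2))
s=state();print(s["position"],s["force"])
```

```text
[559.69839352 157.62560993 143.31468883] [ 1.52476591 -0.46492126  0.64373826]
```

View pics/side4z.png

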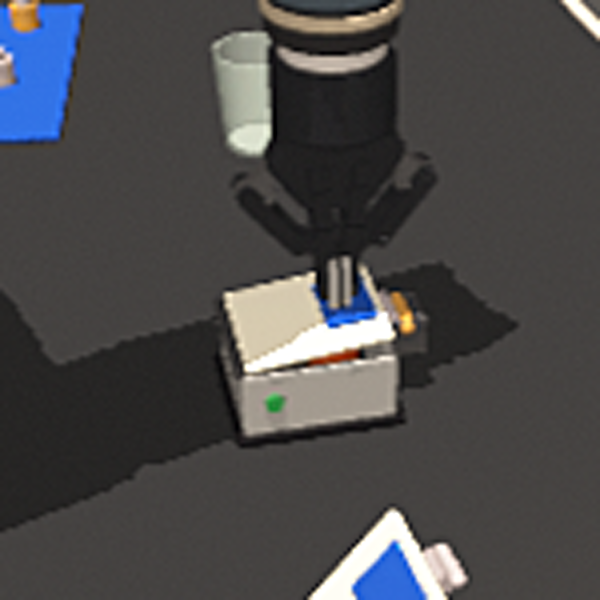

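Nearly shut, with the tip on the pad near (340,300). Next I'll press the last 9 mm gently.

Emit:
drive_tool --motion '[{"gripper": -1,"dx": 1,"dy": 0,"dz": 3,"wx": 0,"wy": 0,"wz": 0},{"gripper": -1,"dx": 0.5,"dy": 0,"dz": 3,"wx": 0,"wy": 0,"wz": 0},{"gripper": -1,"dx": 0,"dy": 0,"dz": 2,"wx": 0,"wy": 0,"wz": 0},{"gripper": -1,"dx": 0,"dy": 0,"dz": 0,"wx": 0,"wy": 0,"wz": 0},{"gripper": -1,"dx": 0,"dy": 0,"dz": 0,"wx": 0,"wy": 0,"wz": 0}]'

```text
time: 6.6
position: [560.9, 157.5, 135.2]
tcp_rot: [1.0, -0.02, -0.0, 0.0]
force: [-0.9, -0.8, 0.0]
grip_width: 0.1
```

Emit:
drive_tool --motion '[{"gripper": -1,"dx": 0,"dy": 0,"dz": 1,"wx": 0,"wy": 0,"wz": 0},{"gripper": -1,"dx": 0,"dy": 0,"dz": 0,"wx": 0,"wy": 0,"wz": 0}]'

```text
time: 6.85
position: [561.0, 157.5, 134.3]
tcp_rot: [1.0, -0.02, -0.0, -0.0]
force: [-0.2, -0.0, 0.8]
grip_width: -0.2
```

Emit:
drive_tool --motion '[{"gripper": -1,"dx": 0,"dy": 0,"dz": 0.7,"wx": 0,"wy": 0,"wz": 0},{"gripper": -1,"dx": 0,"dy": 0,"dz": 0,"wx": 0,"wy": 0,"wz": 0}]'

```text
time: 7.1
position: [561.1, 157.6, 133.7]
tcp_rot: [1.0, -0.02, -0.0, -0.0]
force: [0.4, -0.3, 0.6]
grip_width: 0.2
```

Run:
```python
from h import *
from plant import *
p,d=grab_frame("side"); cv2.imwrite("pics/side5z.png",cv2.resize(p[90:240,150:300],None,fx=4,fy=4,interpolation=2))
s=state();print(s["position"],s["force"],s["torque"],s["joint_torque"])
```

```text
[561.09114815 157.545812   133.7239573 ] [-0.2278456   0.28814416  0.71620792] [0.01008859 0.00322118 0.01134149] [ 7.61998887e-02 -6.43734527e+01  2.99972802e+01 -5.86967287e-02
  3.98661196e-02 -7.26139660e-04]
```

View pics/side5z.png

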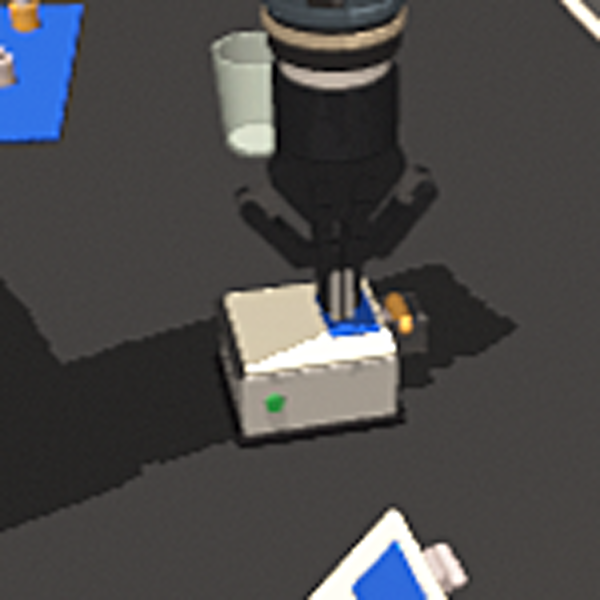

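It looks flat. I'll press on until the force shows the hard stop.

Emit:
drive_tool --motion '[{"gripper": -1,"dx": 0,"dy": 0,"dz": 0.7,"wx": 0,"wy": 0,"wz": 0},{"gripper": -1,"dx": 0,"dy": 0,"dz": 0,"wx": 0,"wy": 0,"wz": 0}]'

```text
time: 7.4
position: [561.1, 157.6, 133.6]
tcp_rot: [1.0, -0.02, 0.0, -0.0]
force: [-2.1, -1.5, 6.8]
grip_width: 0.1
```

Emit:
drive_tool --motion '[{"gripper": -1,"dx": 0,"dy": 0,"dz": 0.7,"wx": 0,"wy": 0,"wz": 0},{"gripper": -1,"dx": 0,"dy": 0,"dz": 0,"wx": 0,"wy": 0,"wz": 0}]'

```text
time: 7.65
position: [561.1, 157.5, 133.5]
tcp_rot: [1.0, -0.02, 0.0, -0.0]
force: [-2.9, -1.1, 13.0]
grip_width: -0.0
```

Height stays put while the force rises, so this is the hard stop. I'll lift off straight up.

Emit:
drive_tool --motion '[{"gripper": -1,"dx": 0,"dy": 0,"dz": 0.7,"wx": 0,"wy": 0,"wz": 0},{"gripper": -1,"dx": 0,"dy": 0,"dz": 0,"wx": 0,"wy": 0,"wz": 0},{"gripper": -1,"dx": 0,"dy": 0,"dz": -4,"wx": 0,"wy": 0,"wz": 0},{"gripper": -1,"dx": 0,"dy": 0,"dz": -12,"wx": 0,"wy": 0,"wz": 0},{"gripper": -1,"dx": 0,"dy": 0,"dz": -40,"wx": 0,"wy": 0,"wz": 0},{"gripper": -1,"dx": 0,"dy": 0,"dz": -50,"wx": 0,"wy": 0,"wz": 0},{"gripper": -1,"dx": 0,"dy": 0,"dz": -50,"wx": 0,"wy": 0,"wz": 0},{"gripper": -1,"dx": -50,"dy": 0,"dz": 0,"wx": 0,"wy": 0,"wz": 0},{"gripper": -1,"dx": -50,"dy": 0,"dz": 0,"wx": 0,"wy": 0,"wz": 0},{"gripper": -1,"dx": 0,"dy": 0,"dz": 0,"wx": 0,"wy": 0,"wz": 0}]'

```text
time: 8.9
position: [458.3, 161.4, 288.6]
tcp_rot: [1.0, -0.02, -0.0, -0.0]
force: [0.7, 0.4, 0.8]
grip_width: -0.1
```

Run:
```python
from h import *
from plant import *
for n in("side","top"):
    p,d=grab_frame(n)
    c=p[120:310,180:345] if n=="side" else p[100:260,140:350]
    cv2.imwrite(f"pics/{n}6z.png",cv2.resize(c,None,fx=3,fy=3,interpolation=2))
    hsv=cv2.cvtColor(p,cv2.COLOR_BGR2HSV)
    for nm,m in(("blue",cv2.inRange(hsv,(105,130,60),(130,255,255))),("white",cv2.inRange(hsv,(0,0,150),(180,70,255)))):
        k,l,s,c=cv2.connectedComponentsWithStats(m)
        for i in range(1,k):
            if 60<s[i,4]<3000:
                P,u,v=pts(n,d,l==i)
                md=np.median(P,0) if len(P) else [0,0,0]
                if not(250<md[0]<750 and abs(md[1])<350): continue
                Q=P[np.linalg.norm(P-md,axis=1)<90]
                C=Q.mean(0);nn=np.linalg.svd(Q-C,full_matrices=False)[2]
                print(n,nm,s[i],C.round(1),nn[2].round(3))
s=state();print(s["time"],s["position"],s["force"])
```

```text
side blue [229 163  16  11 126] [564.5 155.   60.9] [-0.011  0.01  -1.   ]
side blue [238 225  20  29 299] [ 502.2 -157.8  114.9] [ 0.742  0.041 -0.669]
side white [167  38  29   6 132] [451.9 134.  394.6] [-0.006 -0.052 -0.999]
side white [ 206  159   43   40 1135] [534.2 135.1  45.6] [-0.022 -0.389  0.921]
side white [308 172  27  21 457] [703.5 -44.6 127.4] [ 0.095  0.114 -0.989]
side white [302 198  31  28 512] [693.7 -60.7  49.4] [0.55  0.835 0.006]
side white [ 217  217   64   84 2312] [ 496.9 -175.4   71.1] [ 0.297  0.816 -0.496]
top blue [177 190  19  11 196] [567.4 160.3  61.5] [0.022 0.014 1.   ]
top blue [306 210  19  10 162] [ 505.1 -153.2  115.3] [ 0.749  0.057 -0.66 ]
top white [251 119  25  25 493] [707.6 -34.6 129.1] [-0.076 -0.056  0.996]
top white [ 169  185   36   41 1039] [537.6 155.7  58. ] [-0.002 -0.017  1.   ]
top white [ 292  196   43   43 1161] [ 497.5 -152.6   89.7] [ 0.585  0.13  -0.801]
9.0 [461.32897903 161.78118828 288.49736328] [-0.30631609  0.19440906  0.5178197 ]
```

View pics/side6z.png

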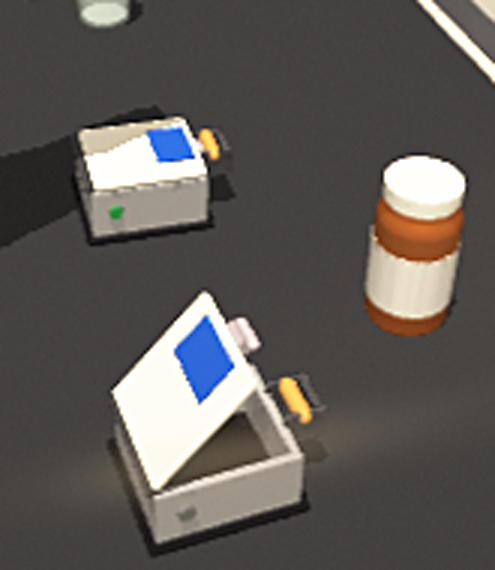

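View pics/top6z.png

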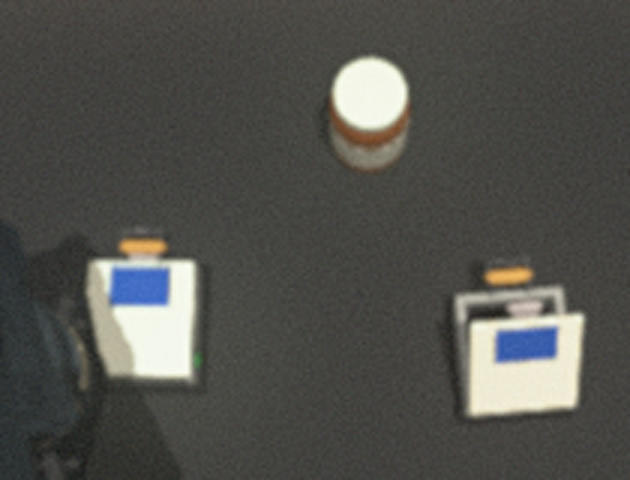

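The left cover stays flat with its lip under the roller (crop pixel ~(210,145)). The pad is at z ≈ 61 mm with a vertical normal, and the other cover and the bottle haven't changed. I'll hand the job in.

```bash
python3 -c "
from plant import *
print(finish_job())"
```

```text
the job is handed in; nothing more can be done
None
```

The cover of the block with the amber vial is shut and stays shut by itself. I pressed it along its arc with the closed fingertips on the blue pad until it met the hard stop, at about 13 N at the last reading. I then added one more 0.7 mm step, lifted off and backed away. The job was handed in at about 9 s of the 29 s allowed.

**Vial cover:** about 1 s after letting go, both cameras put its pad at 61 mm above the bench, facing straight up. That matches the shut height.

**Empty block and bottle:** the empty block's cover is still open, and neither it nor the bottle had moved by more than about 0.3 mm between the first and last pictures.

**Disagreements:**
- The measured force stayed near zero until the hard stop, although 4 to 6 N was expected while pressing. The snap itself did not show in the force, so I judged it from the pictures and depth.
- The two cameras differ by 3 to 5 mm in the pad's horizontal position.

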